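# Charge the reactor tube with two catalyst pellets

### The arm

A 6-joint arm with a two-finger parallel gripper is mounted at the origin on the work surface. World frame = base frame: x ahead of the robot, y to its left, z up, the work surface at z = 0. Lengths are in m, angles in rad, forces in N, time in s.
With the tool pointing down it reaches from about 0.425 to 0.925 m from the base axis. Payload 12.5 kg.
Tool frame: the origin (TCP) lies between the finger pads; the fingertips stand 22 mm ahead of it and the grasp point (between the pads) lies 3 mm ahead of it; z points along the fingers, y is the line along which they close (so a half turn about z gives the same grasp; the last joint's range is limited). The gripper opens to 85 mm and grips with 20 to 120 N. Pads are 22 mm wide; open, the fingers measure 114 mm over their backs; the gripper's body (76 mm by 85 mm) begins 54 mm behind the grasp point. The pads swing forward as they close: fully open they stand 13 mm farther back than shut.
Start: joints at [1.128, 0.491, 1.559, -0, 1.092, -0.106], TCP at [0.207, 0.59, 0.253] pointing down, gripper open.
Joint ranges: [-3.1, 3.1], [-0.84, 2.19], [0.05, 2.79], [-1.13, 4.28], [0.06, 2.93], [-2.69, 2.69]. Speed limits (rad/s): [2.22, 2.22, 2.79, 3.14, 3.14, 3.14].

### API

Orientations are given as a rotation vector (axis times angle).
In Python, from rig import sense, vision, arm gives the robot as it stands.
- The arm moves only by the shell command python3 -m jog 'ROWS' [FORCE]. ROWS is JSON, a list that holds one entry, the list of rows, each a list of 5 numbers: the shift along the tool's x, y, z in mm, then the turn about the tool's z in degrees, then the finger opening in mm, from 0 to 85.4. In form: [[[x, y, z, spin, jaw], ...]]. A call has 1 to 5 rows; each row is the pose to reach, as a shift and turn from the pose commanded when the call began, along the tool's axes at that moment; what a row does not reach only later rows make up. A row lasts 1/10 s, in which the tool goes at most 50 mm and 8.59 degrees, less where a joint would pass 70% of its speed; a pose out of reach is approached as far as the arm can. A call with a gripper value outside its range is refused whole. The fingers move at their own pace and stop on an object; FORCE is the grip in N (left out, the last holds). Time passes only in rows, so rows that repeat a pose let the fingers close. It gives the time, the measured TCP pose, the force, the opening and the grip force at its end, in the units of the state.
- sense(): the state, without advancing time (a new reading comes with each control period).
- vision.capture(name): name is "scene" or "top" or "wrist"; returns (picture, depth): 420x560x3 uint8, blue, green, red; 420x560 float32, m along the optical axis (not along the pixel's ray), 0 where there is no reading.
- vision.camera_model(name): a dict with "fx", "fy", "cx", "cy" (pixels), "camera_from_world" (4x4, takes a point from world to camera coordinates). Camera axes: x right, y down, z forward; pixel columns grow to the right and rows downward; lengths in m; the calibration is good to about 2 mm. A picture is of the moment at which its call begins: read the wrist's pose just before it. camera_model takes no time and is no camera call; for the wrist camera it gives the pose at the moment of the call.
- arm.sign_off(): hands the job in; it is judged then, once.
The state is a dict: "time_s": time; "joint_positions": joint angles; "dq": joint speeds; "joint_torque": joint torques, N m; "ee_pos": TCP position; "orientation": TCP orientation; "ft_force": force on the tool from outside, world axes, zero at the start; "ft_torque": the same for the moment, N m; "gripper_width": opening from 0.0 (shut) to 1.0 (fully open); "gripper_force": force on a finger pad.
Only numpy, scipy, OpenCV 4.12 (cv2) and the standard library are available. Lean on these libraries where they do the work, as an engineer would, in place of code of your own. Each camera call takes 0.05 s, during which the arm holds its last target. There are 200 camera calls.

### The job

Charge the reactor tube: pick the two short round solid pellets off the white tile, one at a time, and drop each into the steel funnel of the stand so that both end up down in the clear tube below it. Leave the ring, the bar and everything else on the bench where it is.

Things in the scene. Friction and masses are not known exactly. Their poses are not given: they have to be found in the camera images.
- pellet_a_center (a point): Centre (half-way up) of one solid round pellet: dull grey upright cylinder, 24 mm diameter, 20 mm tall, about 30 g, standing on the tile. z is its axis; yaw is arbitrary.
- pellet_b_center (a point): Centre (half-way up) of the other pellet, identical to the first (grey cylinder, 24 mm diameter, 20 mm tall), standing on the tile.
- ring_center (a point): Centre (half-way up) of a grey packing ring lying flat on the tile, 40 mm outside and 22 mm hole diameter, 18 mm tall. Same material as the pellets; to be left where it is.
- bar_center (a point): Centre (half-way up) of a grey square bar lying on the tile, 60 mm long (its x axis), 18 by 18 mm section. Same material as the pellets; to be left where it is.
- tile: White ceramic tile, 200 x 200 mm and 6 mm thick, fixed to the bench, either to the left or to the right of the robot; origin at the centre of its underside. The pellets, ring and bar stand on it in a 2 x 2 grid, about 86 mm apart along its x and y axes, any piece in any place.
- funnel_mouth (a point): Centre of the funnel's open mouth, level with its rim, 141 mm above the bench. Steel cone, 98 mm inside and 104 mm outside diameter at the rim; the top 8 mm are straight, then it narrows over 45 mm of height to a 36 mm bore. z points up. The stand is fixed to the bench (base plate 130 x 150 mm, 12 mm thick) on the other side from the tile; its support rod stands at +x of this frame, 54 mm from the axis. Nothing on the stand is higher than the rim.
- tube_floor (a point): Centre of the inside floor of the clear round tube under the funnel, 17 mm above the bench. Bore 36 mm, wall 3 mm; the tube runs 71 mm up from here to the funnel's throat. z points up.
- jar_mid (a point): Mid-height of a small amber glass jar, 42 mm diameter, 50 mm tall, loose bystander.
- spatula_grip (a point): Handle of a steel spatula, 150 mm long, lying on the bench along its x axis, loose bystander.

How it is judged:
On the way, in this order (a step that is already met when the one before it is completed fails the run):
1. one of the pellets is down in the clear tube (((horizontal distance between pellet_a_center and tube_floor below 0.018 m and z of pellet_a_center in the frame of tube_floor between 0 and 0.062 m) or (horizontal distance between pellet_b_center and tube_floor below 0.018 m and z of pellet_b_center in the frame of tube_floor between 0 and 0.062 m))), for 0.2 s.
2. both pellets are down in the clear tube (horizontal distance between each of pellet_a_center, pellet_b_center and tube_floor below 0.018 m and z of pellet_a_center in the frame of tube_floor between 0 and 0.062 m and z of pellet_b_center in the frame of tube_floor between 0 and 0.062 m), for 0.2 s.
At the end, for the whole second after the job is handed in: Both round pellets rest inside the clear tube under the funnel (centres within 18 mm of its axis and 0 to 62 mm above its floor, slower than 30 mm/s); the ring, bar, jar and spatula are within 30 mm of where they began (all of step 2 and linear speed of each of pellet_a, pellet_b below 0.03 m/s and distance of each of ring_center, bar_center, jar_mid, spatula_grip from where it was at the start of the episode below 0.03 m); the robot touches nothing.
It fails at once if the ring or the bar is moved by more than 30 mm (distance of any of ring_center, bar_center from where it was at the start of the episode above 0.03 m).
It fails at once if the jar or spatula is moved by more than 30 mm (distance of any of jar_mid, spatula_grip from where it was at the start of the episode above 0.03 m).
It also fails if it takes over 51 s, if anything falls off the work surface, if the arm or the gripper's body presses on something with over 40 N, if the wrist force passes 120 N, or if a joint passes its speed limit or range.

## Working session

There is one attempt and no reset: what is moved stays moved. The work goes in short steps, Python scripts to look and compute and a shell command to move; the robot and the scene stay as the last step left them, time stands still between calls to the robot, and variables do not carry over. Pictures are saved under pics/ and viewed, at most 10 in all, crops included, and the job is handed in when it is done.

```bash
mkdir -p pics; ls; python3 - <<'E'
from rig import sense, vision, arm
import cv2, numpy as np
s=sense(); print(s['time_s'],s['ee_pos'],s['orientation'])
a,d=vision.capture('top'); b,e=vision.capture('scene')
np.savez('first.npz',a=a,d=d,b=b,e=e)
m=vision.camera_model('top'); print(m)
cv2.imwrite('pics/top.png',a); cv2.imwrite('pics/scene.png',b)
E
```

```text
pics
0.0 [0.20643475 0.58969374 0.25270751] [-5.26477875e-01 -3.09683172e+00  1.75522158e-03]
{'fx': 491.10651828922266, 'fy': 491.10651828922266, 'cx': 279.7100465247918, 'cy': 208.22738104136576, 'camera_from_world': array([[ 0.0353684 , -0.99937209, -0.00212012, -0.00474903],
       [-0.97843125, -0.0341951 , -0.2037228 ,  0.59298371],
       [ 0.20352238,  0.00927975, -0.97902632,  0.97203237],
       [ 0.        ,  0.        ,  0.        ,  1.        ]])}
```

View pics/top.png

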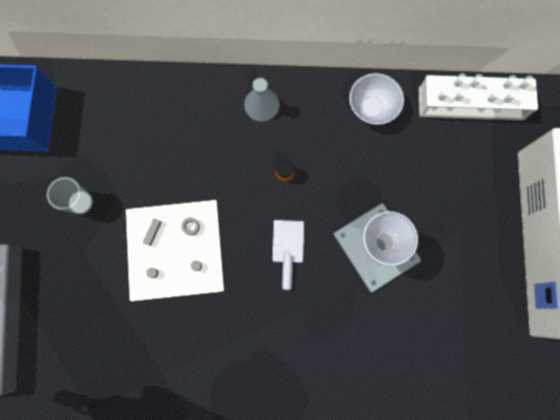

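View pics/scene.png

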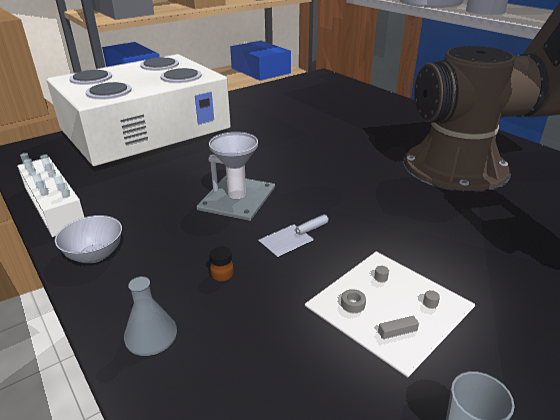

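The top view shows the tile on the left, with pellets near (152,272) and (197,266), the bar at (152,232) and the ring at (191,227). The funnel rim is around (390,239), and the spatula and jar are in the middle. The scene view agrees with this. Next I'll measure positions.

```bash
cat > h.py <<'E'
import numpy as np, cv2
def ray(m,u,v,z):
    T=np.linalg.inv(m['camera_from_world']); o=T[:3,3]
    d=T[:3,:3]@[(u-m['cx'])/m['fx'],(v-m['cy'])/m['fy'],1]
    return o+d*(z-o[2])/d[2]
def pix(m,p):
    c=m['camera_from_world']@np.append(p,1); return m['fx']*c[0]/c[2]+m['cx'],m['fy']*c[1]/c[2]+m['cy']
E
python3 - <<'E'
from h import *; from rig import vision
f=np.load('first.npz'); a=f['a']; m=vision.camera_model('top')
g=cv2.cvtColor(a,cv2.COLOR_BGR2GRAY)
t=(g>200).astype(np.uint8); t[:, 240:]=0; t[:190]=0
c=max(cv2.findContours(t,0,2)[0],key=cv2.contourArea)
r=cv2.minAreaRect(c); print('tile',r,ray(m,*r[0],.006))
q=[ray(m,*p,.006) for p in cv2.boxPoints(r)]; print('sides',[np.linalg.norm(q[i]-q[i-1]).round(4) for i in range(4)], 'dirs',[np.degrees(np.arctan2(*(q[i]-q[i-1])[1::-1])).round(1) for i in range(4)])
h=np.zeros_like(g); cv2.fillPoly(h,[cv2.boxPoints(r).astype(int)],1); h=cv2.erode(h,np.ones((7,7)))
k=((g<150)&(h>0)).astype(np.uint8)
for c in cv2.findContours(k,0,2)[0]:
    if cv2.contourArea(c)>30:
        e=cv2.minAreaRect(c); print('piece',cv2.contourArea(c),np.round(e[0],1),np.round(e[1],1),ray(m,*e[0],.018).round(4))
# funnel rim
roi=np.zeros_like(g); cv2.circle(roi,(390,239),36,1,-1)
hsv=cv2.cvtColor(a,cv2.COLOR_BGR2HSV); print(a[239,360:425:4].tolist(), a[205:275:5,390].tolist())
d=f['d']; print(d[239,355:430:5].round(3))
k=((d>0)&(d<0.97-0.10+0.1)&(roi>0)).astype(np.uint8)
T=np.linalg.inv(m['camera_from_world'])
v,u=np.nonzero(roi&(d>0)); Z=d[v,u]
P=np.c_[(u-m['cx'])/m['fx']*Z,(v-m['cy'])/m['fy']*Z,Z,np.ones(len(Z))]@T.T
s=P[(P[:,2]>.134)&(P[:,2]<.15)]; print(len(s),s[:,:3].min(0),s[:,:3].max(0)); print('rim',cv2.minEnclosingCircle((s[:,:2]*1000).astype(np.float32)))
cv2.imwrite('pics/crop.png',np.hstack([cv2.resize(a[195:305,120:230],(400,400)),cv2.resize(a[200:280,350:430],(400,400))]))
E
```

```text
tile ((172.802001953125, 250.01980590820312), (91.54342651367188, 94.92654418945312), 84.2894058227539) [0.50306395 0.24629209 0.006     ]
sides [np.float64(0.2013), np.float64(0.2101), np.float64(0.2017), np.float64(0.2023)] dirs [np.float64(11.3), np.float64(-82.1), np.float64(-170.9), np.float64(97.7)]
piece 54.0 [154.7 232.8] [ 3.  25.1] [0.5377 0.2858 0.018 ]
[[173, 172, 158], [219, 207, 199], [151, 140, 136], [147, 138, 134], [137, 135, 131], [128, 128, 122], [159, 157, 155], [168, 167, 165], [195, 187, 184], [218, 205, 198], [216, 205, 198], [217, 203, 197], [218, 204, 198], [216, 203, 196], [209, 196, 189], [38, 35, 31], [34, 29, 32]] [[55, 52, 51], [83, 77, 74], [192, 179, 173], [200, 187, 181], [204, 192, 186], [211, 196, 192], [208, 203, 198], [170, 168, 166], [163, 163, 158], [182, 173, 169], [185, 173, 169], [179, 167, 164], [204, 194, 183], [189, 190, 173]]
[1.069 1.066 0.95  0.97  0.991 1.065 1.037 1.009 0.99  0.977 0.964 0.957
 0.942 1.078 1.079]
360 [ 0.47359153 -0.24782825  0.13408892] [ 0.57625213 -0.14560761  0.14520327]
rim ((524.9656982421875, -196.80406188964844), 52.184349060058594)
```

View pics/crop.png

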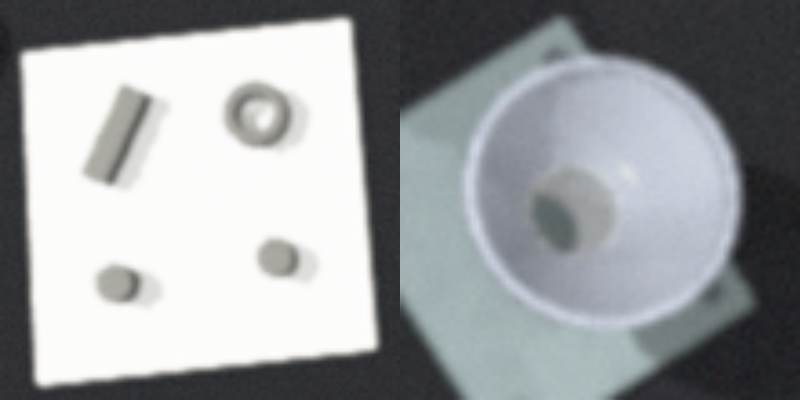

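The crop shows both pellets clear of shadow, with centres at about (152.5,272.8) and (196.5,266) in full-image pixels. The rim circle has a radius of 52 mm, which matches the given 104 mm. Next I'll work out the pellet positions and the moves.

```bash
python3 - <<'E'
from h import *; from rig import vision,sense
from scipy.spatial.transform import Rotation as Ro
f=np.load('first.npz'); a=f['a']; m=vision.camera_model('top')
g=cv2.cvtColor(a,cv2.COLOR_BGR2GRAY)
h=np.zeros_like(g); h[205:292,133:215]=1
k=((g<195)&(h>0)).astype(np.uint8)
s=sense(); R=Ro.from_rotvec(s['orientation']).as_matrix(); print(R.round(3))
for c in cv2.findContours(k,0,2)[0]:
    if cv2.contourArea(c)>30:
        M=cv2.moments(c); u,v=M['m10']/M['m00'],M['m01']/M['m00']; p=ray(m,u,v,.018)
        print(M['m00'],round(u,1),round(v,1),p.round(4),'tool mm',(R.T@(p-s['ee_pos'])*1000).round(1))
E
```

```text
[[-0.944  0.33  -0.   ]
 [ 0.33   0.944 -0.001]
 [ 0.    -0.001 -1.   ]]
82.0 152.6 272.7 [0.4517 0.2828 0.018 ] tool mm [-332.9 -208.4  235. ]
78.5 196.5 265.6 [0.47   0.1902 0.018 ] tool mm [-380.8 -289.8  235. ]
228.5 152.4 232.0 [0.5394 0.2911 0.018 ] tool mm [-412.9 -171.6  234.9]
240.0 190.9 226.2 [0.555  0.2084 0.018 ] tool mm [-455.  -244.5  235. ]
34.5 141.7 205.9 [0.5963 0.3198 0.018 ] tool mm [-457.2 -125.7  234.9]
```

```bash
python3 -m jog '[[[-333,-208,0,0,50],[-333,-208,0,0,50],[-333,-208,0,0,50],[-333,-208,0,0,50],[-333,-208,0,0,50]]]' 40; python3 -m jog '[[[0,0,0,0,50],[0,0,0,0,50]]]'
```

```text
time_s: 0.6
ee_pos: [0.3637, 0.3931, 0.2532]
orientation: [-0.526, -3.097, 0.0]
ft_force: [1.1, 0.7, -0.6]
gripper_width: 0.587
gripper_force: 0.0
time_s: 0.8
ee_pos: [0.3635, 0.3941, 0.2532]
orientation: [-0.53, -3.096, 0.0]
ft_force: [0.1, 0.6, 0.3]
gripper_width: 0.588
gripper_force: 0.0
```

```bash
python3 -m jog '[[[-120,-76,90,0,50],[-120,-76,90,0,50],[-120,-76,90,0,50],[-120,-76,90,0,50],[-120,-76,90,0,50]]]'; python3 - <<'E'
from rig import *; from h import *
m=vision.camera_model('wrist'); a,d=vision.capture('wrist'); cv2.imwrite('pics/w1.png',a); np.savez('w1.npz',a=a,d=d,K=[m['fx'],m['fy'],m['cx'],m['cy']],T=m['camera_from_world'])
s=sense(); print(s['ee_pos'],s['orientation'],pix(m,[.4517,.2828,.026]))
E
```

```text
time_s: 1.3
ee_pos: [0.4511, 0.2831, 0.1619]
orientation: [-0.528, -3.095, 0.002]
ft_force: [0.3, 0.6, -0.4]
gripper_width: 0.588
gripper_force: 0.0
[0.45076764 0.28405648 0.16290621] [-5.27027236e-01 -3.09591807e+00  7.01598469e-04] (np.float64(276.2223501593866), np.float64(207.65427253809213))
```

View pics/w1.png

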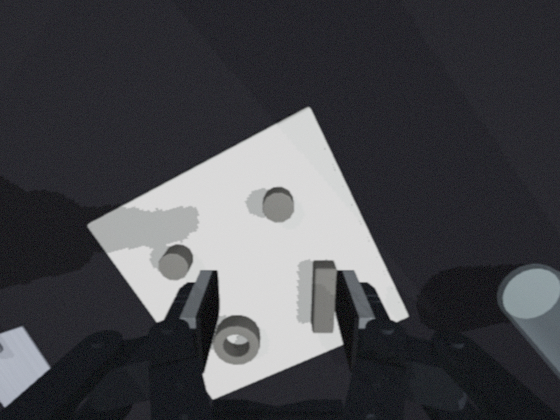

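The wrist view shows pellet A's top at about (278,207), where it was predicted. Pellet B is at about (174,265), and both have clear space on either side for the fingers. I'll refine both positions from this picture.

```bash
python3 - <<'E'
from h import *; from rig import sense
from scipy.spatial.transform import Rotation as Ro
f=np.load('w1.npz'); a=f['a'];K=f['K']; m=dict(fx=K[0],fy=K[1],cx=K[2],cy=K[3],camera_from_world=f['T'])
g=cv2.cvtColor(a,cv2.COLOR_BGR2GRAY); s=sense(); R=Ro.from_rotvec(s['orientation']).as_matrix()
for u0,v0 in((278,208),(174,265)):
    print(g[v0,u0-25:u0+25:3],g[v0-25:v0+25:3,u0])
    k=np.zeros_like(g); w=g[v0-28:v0+28,u0-28:u0+28]; t=g[v0,u0]; k[v0-28:v0+28,u0-28:u0+28]=(abs(w.astype(int)-t)<14)
    k=cv2.morphologyEx(k,cv2.MORPH_OPEN,np.ones((5,5)))
    c=max(cv2.findContours(k,0,2)[0],key=cv2.contourArea); (u,v),r=cv2.minEnclosingCircle(c)
    p=ray(m,u,v,.026); q=ray(m,u+r,v,.026)
    print(u,v,r,cv2.contourArea(c),p.round(4),'r mm',np.linalg.norm(q-p)*1e3,'tool',(R.T@(p-s['ee_pos'])*1e3).round(1))
E
```

```text
[175 176 177 148 136 133 135 133 136 136 133 136 136 133 211 214 214] [217 186  72  93 135 136 136 136 133 135 134 136 133 182 216 217 217]
277.5 206.5 15.508162498474121 636.5 [0.4512 0.284  0.026 ] r mm 11.382018975178577 tool [-6.000e-01  1.000e-01  1.369e+02]
[216 195 175 156 134 133 132 135 134 133 135 138 137 100 168 213 212] [177 211  69  76  79 138 134 135 134 135 136 135 132 149 217 217 216]
173.0 265.5 15.041708946228027 541.0 [0.4695 0.1917 0.026 ] r mm 11.659822502637416 tool [-48.4 -80.8 136.9]
```

```bash
python3 -m jog '[[[0,0,50,0,40],[0,0,90,0,36],[0,0,115,0,36],[0,0,124,0,36],[0,0,124,0,36]]]' 40; python3 -m jog '[[[0,0,5,0,36],[0,0,5,0,15],[0,0,5,0,15],[0,0,5,0,15],[0,0,5,0,15]]]' 40
```

```text
time_s: 1.85
ee_pos: [0.4504, 0.2847, 0.0393]
orientation: [-0.524, -3.097, 0.0]
ft_force: [0.0, 0.5, 0.7]
gripper_width: 0.424
gripper_force: 0.0
time_s: 2.35
ee_pos: [0.4514, 0.2839, 0.0354]
orientation: [0.527, 3.096, 0.002]
ft_force: [-2.2, 2.8, 7.1]
gripper_width: 0.259
gripper_force: 39.5
```

```bash
python3 -m jog '[[[0,0,-10,0,15],[0,0,-50,0,15],[0,0,-100,0,15],[0,0,-150,0,15],[0,0,-180,0,15]]]' 40; python3 - <<'E'
from rig import *; from h import *
from scipy.spatial.transform import Rotation as Ro
m=vision.camera_model('wrist'); a,d=vision.capture('wrist'); cv2.imwrite('pics/w2.png',a)
s=sense(); p=s['ee_pos'];print(p,s['gripper_width'],s['gripper_force']); R=Ro.from_rotvec(s['orientation']).as_matrix(); print('to funnel',(R.T@(np.array([.525,-.197,p[2]])-p)*1e3).round(1))
E
```

```text
time_s: 2.85
ee_pos: [0.4513, 0.2835, 0.2188]
orientation: [0.526, 3.094, 0.004]
ft_force: [1.6, -0.1, -0.9]
gripper_width: 0.258
gripper_force: 39.3
[0.45238616 0.28401844 0.22220112] 0.2559420592369894 39.319199323654175
to funnel [-227.5 -430.    -1.3]
```

View pics/w2.png

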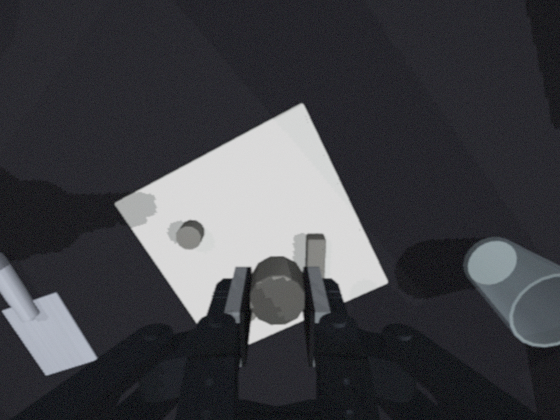

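The wrist view shows the pellet held between the pads at (278,292). The ring, bar and pellet B look undisturbed. I'll carry it to the funnel at this height.

```bash
python3 -m jog '[[[-114,-215,0,0,15],[-114,-215,0,0,15],[-114,-215,0,0,15],[-114,-215,0,0,15],[-114,-215,0,0,15]]]'; python3 -m jog '[[[-114,-215,0,0,15],[-114,-215,0,0,15],[-114,-215,0,0,15],[-114,-215,0,0,15],[-114,-215,0,0,15]]]'; python3 - <<'E'
from rig import *; from h import *
from scipy.spatial.transform import Rotation as Ro
m=vision.camera_model('wrist'); a,d=vision.capture('wrist'); cv2.imwrite('pics/w3.png',a)
s=sense(); p=s['ee_pos'];print(p,s['gripper_width'],s['gripper_force']); R=Ro.from_rotvec(s['orientation']).as_matrix(); print('to funnel',(R.T@(np.array([.525,-.197,p[2]])-p)*1e3).round(1), pix(m,[.525,-.197,.141]))
E
```

```text
time_s: 3.4
ee_pos: [0.4873, 0.0405, 0.2149]
orientation: [0.527, 3.096, 0.0]
ft_force: [0.2, -0.2, 0.3]
gripper_width: 0.256
gripper_force: 39.3
time_s: 3.9
ee_pos: [0.5238, -0.2004, 0.2149]
orientation: [0.528, 3.096, -0.0]
ft_force: [0.8, 0.4, -0.6]
gripper_width: 0.259
gripper_force: 39.3
[ 0.52492424 -0.2053649   0.21475595] 0.2539253998832593 39.37710642814636
to funnel [ 2.7  7.9 -0. ] (np.float64(282.0181132750477), np.float64(238.6050563888012))
```

View pics/w3.png

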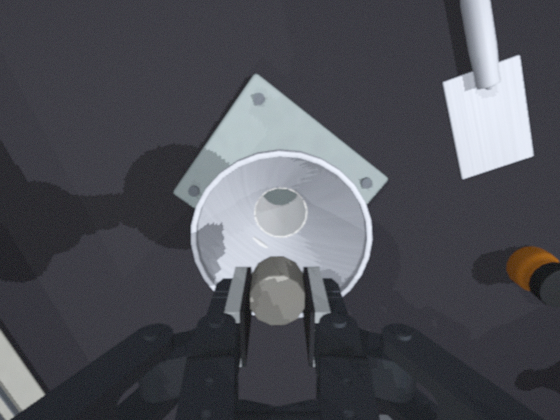

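The funnel rim is centred at about (282,235), within a few pixels of the predicted (282,239), so its position is confirmed. I'll correct by 8 mm and lower the fingers into the mouth.

```bash
python3 -m jog '[[[3,8,0,0,15],[3,8,30,0,15],[3,8,60,0,15],[3,8,66,0,15],[3,8,66,0,15]]]'
```

```text
time_s: 4.45
ee_pos: [0.5236, -0.1883, 0.1482]
orientation: [-0.525, -3.096, -0.001]
ft_force: [-0.7, -0.3, -0.3]
gripper_width: 0.258
gripper_force: 39.4
```

```bash
python3 -m jog '[[[0,0,0,0,15],[0,0,0,0,15]]]'
```

```text
time_s: 4.65
ee_pos: [0.5244, -0.1892, 0.1497]
orientation: [0.526, 3.095, -0.001]
ft_force: [-0.1, -0.1, -0.2]
gripper_width: 0.26
gripper_force: 39.4
```

```bash
python3 -m jog '[[[-3,-7,2,0,15],[-3,-7,2,0,15],[-3,-7,2,0,15],[-3,-7,2,0,36],[-3,-7,2,0,36]]]'; python3 -m jog '[[[0,0,0,0,36],[0,0,-50,0,36],[0,0,-80,0,40],[0,0,-80,0,40]]]'; python3 - <<'E'
from rig import *; from h import *
from scipy.spatial.transform import Rotation as Ro
w,_=vision.capture('wrist'); b,_=vision.capture('scene'); t,_=vision.capture('top')
cv2.imwrite('pics/d1.png',np.hstack([cv2.resize(b[120:220,190:290],(400,400)),cv2.resize(w[100:340,160:400],(400,400))]))
s=sense(); p=s['ee_pos'];print(p,s['gripper_width']); R=Ro.from_rotvec(s['orientation']).as_matrix(); print('to B',(R.T@(np.array([.4695,.1917,p[2]])-p)*1e3).round(1))
E
```

```text
time_s: 5.15
ee_pos: [0.5244, -0.1968, 0.1463]
orientation: [-0.527, -3.097, -0.0]
ft_force: [1.1, 0.3, 0.7]
gripper_width: 0.424
gripper_force: 0.0
time_s: 5.55
ee_pos: [0.5257, -0.1973, 0.2302]
orientation: [0.525, 3.091, -0.003]
ft_force: [-0.6, -0.6, -0.2]
gripper_width: 0.473
gripper_force: 0.0
[ 0.52410948 -0.1965795   0.22562682] 0.4720728762685254
to B [1.798e+02 3.484e+02 2.000e-01]
```

View pics/d1.png

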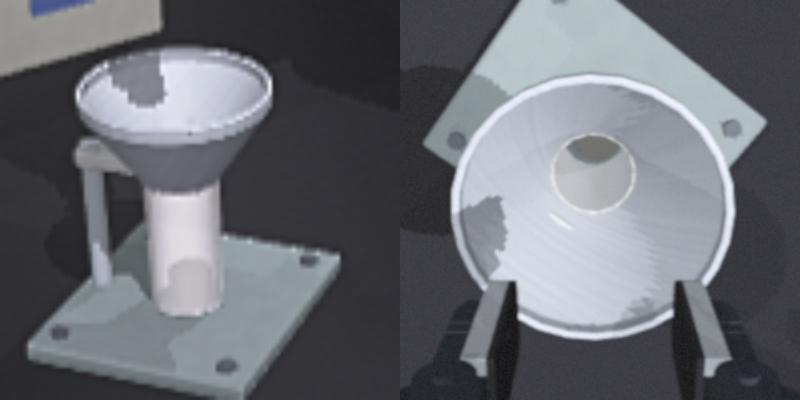

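In the scene crop, pellet A shows as a grey shape at the bottom of the clear tube, around crop (190,280). In the wrist crop the funnel is empty. Next is pellet B.

```bash
python3 -m jog '[[[90,174,0,0,45],[90,174,0,0,45],[90,174,0,0,45],[90,174,0,0,45],[90,174,0,0,45]]]'; python3 -m jog '[[[90,174,0,0,45],[90,174,0,0,45],[90,174,60,0,45],[90,174,60,0,45],[90,174,60,0,45]]]'; python3 -m jog '[[[0,0,0,0,45],[0,0,0,0,45]]]'; python3 - <<'E'
from rig import *; from h import *
from scipy.spatial.transform import Rotation as Ro
m=vision.camera_model('wrist'); a,_=vision.capture('wrist'); cv2.imwrite('pics/w4.png',a)
s=sense(); p=s['ee_pos'];R=Ro.from_rotvec(s['orientation']).as_matrix(); print(p,(R.T@(np.array([.4695,.1917,.016])-p)*1e3).round(1), pix(m,[.4695,.1917,.026]))
E
```

```text
time_s: 6.2
ee_pos: [0.4954, 0.0013, 0.2251]
orientation: [-0.519, -3.095, -0.001]
ft_force: [0.0, -0.6, -0.2]
gripper_width: 0.53
gripper_force: 0.0
time_s: 6.7
ee_pos: [0.4677, 0.1934, 0.163]
orientation: [-0.522, -3.093, 0.003]
ft_force: [-0.9, 0.6, -0.1]
gripper_width: 0.528
gripper_force: 0.0
time_s: 6.9
ee_pos: [0.4699, 0.1903, 0.1662]
orientation: [-0.527, -3.097, 0.001]
ft_force: [0.7, -0.7, 0.8]
gripper_width: 0.526
gripper_force: 0.0
[0.47013565 0.19003232 0.16661605] [  1.2   1.3 150.6] (np.float64(277.6795938226206), np.float64(203.7548275491741))
```

View pics/w4.png

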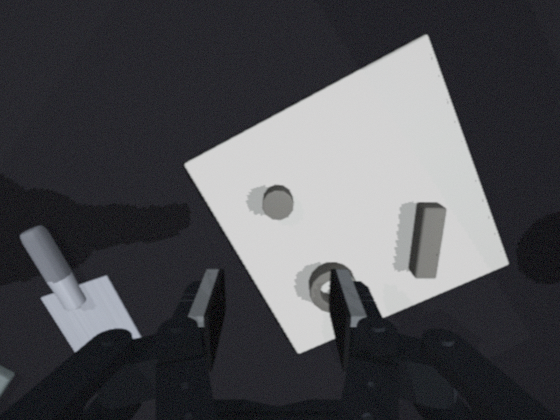

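Pellet B's top is at (278,205), again where predicted. The ring at (330,288) is clear of the fingers' path, so I'll descend and grasp.

```bash
python3 -m jog '[[[1,1,50,0,40],[1,1,90,0,36],[1,1,115,0,36],[1,1,126,0,36],[1,1,126,0,36]]]' 40; python3 -m jog '[[[0,0,4,0,36],[0,0,4,0,15],[0,0,4,0,15],[0,0,4,0,15],[0,0,4,0,15]]]' 40;  python3 -m jog '[[[0,0,-10,0,15],[0,0,-50,0,15],[0,0,-100,0,15],[0,0,-150,0,15],[0,0,-185,0,15]]]'; python3 -m jog '[[[0,0,0,0,15],[0,0,0,0,15]]]'; python3 - <<'E'
from rig import *; import numpy as np
from scipy.spatial.transform import Rotation as Ro
s=sense(); p=s['ee_pos'];R=Ro.from_rotvec(s['orientation']).as_matrix(); print(p,(R.T@(np.array([.525,-.197,p[2]])-p)*1e3).round(1))
E
```

```text
time_s: 7.45
ee_pos: [0.4693, 0.1914, 0.0399]
orientation: [-0.529, -3.096, 0.001]
ft_force: [0.8, 0.6, -0.3]
gripper_width: 0.42
gripper_force: 0.0
time_s: 7.95
ee_pos: [0.4696, 0.1924, 0.0375]
orientation: [0.526, 3.095, 0.001]
ft_force: [-0.3, -2.4, 8.2]
gripper_width: 0.257
gripper_force: 39.3
time_s: 8.45
ee_pos: [0.4689, 0.1926, 0.2255]
orientation: [0.526, 3.094, 0.003]
ft_force: [0.7, 0.1, -0.3]
gripper_width: 0.255
gripper_force: 39.3
time_s: 8.65
ee_pos: [0.4687, 0.1925, 0.2223]
orientation: [0.526, 3.095, 0.001]
ft_force: [0.7, -0.0, -0.7]
gripper_width: 0.256
gripper_force: 39.3
[0.46866192 0.19247032 0.22227221] [-1.818e+02 -3.490e+02 -1.000e-01]
```

Pellet B is held at the same opening and grip force as pellet A. I'll carry it over.

```bash
python3 -m jog '[[[-91,-174,0,0,15],[-91,-174,0,0,15],[-91,-174,0,0,15],[-91,-174,0,0,15],[-91,-174,0,0,15]]]'; python3 -m jog '[[[-91,-174,0,0,15],[-91,-174,0,0,15],[-91,-174,0,0,15],[-91,-174,0,0,15],[-91,-174,0,0,15]]]'; python3 -m jog '[[[0,0,0,0,15],[0,0,0,0,15],[0,0,0,0,15]]]'
```

```text
time_s: 9.15
ee_pos: [0.4974, -0.0061, 0.2198]
orientation: [-0.534, -3.094, 0.001]
ft_force: [0.5, 0.8, -0.9]
gripper_width: 0.256
gripper_force: 39.4
time_s: 9.65
ee_pos: [0.5259, -0.2, 0.2195]
orientation: [-0.532, -3.095, -0.0]
ft_force: [0.3, 1.0, -0.6]
gripper_width: 0.258
gripper_force: 39.4
time_s: 9.95
ee_pos: [0.5256, -0.1947, 0.221]
orientation: [-0.524, -3.097, -0.001]
ft_force: [-0.4, 0.4, -0.4]
gripper_width: 0.255
gripper_force: 39.4
```

```bash
python3 -m jog '[[[0,-2,30,0,15],[0,-2,60,0,15],[0,-2,73,0,15],[0,-2,73,0,15],[0,-2,73,0,15]]]'; python3 -m jog '[[[0,0,0,0,15],[0,0,0,0,36],[0,0,0,0,36],[0,0,0,0,36]]]'; python3 -m jog '[[[0,0,-50,0,36],[0,0,-80,0,40],[0,0,-80,0,40],[0,0,-80,0,40],[0,0,-80,0,40]]]'; python3 - <<'E'
from rig import *; from h import *
w,_=vision.capture('wrist'); b,_=vision.capture('scene')
cv2.imwrite('pics/d2.png',np.hstack([cv2.resize(b[120:220,190:290],(400,400)),cv2.resize(w[100:340,160:400],(400,400))]))
E
```

```text
time_s: 10.45
ee_pos: [0.5255, -0.1978, 0.1491]
orientation: [0.525, 3.097, -0.0]
ft_force: [-0.1, 0.1, -0.3]
gripper_width: 0.255
gripper_force: 39.4
time_s: 10.85
ee_pos: [0.5251, -0.1981, 0.1487]
orientation: [0.526, 3.096, -0.0]
ft_force: [0.3, -0.8, 0.1]
gripper_width: 0.419
gripper_force: 0.0
time_s: 11.35
ee_pos: [0.5246, -0.1979, 0.2273]
orientation: [-0.526, -3.096, -0.001]
ft_force: [-0.1, -0.0, -0.4]
gripper_width: 0.472
gripper_force: 0.0
```

View pics/d2.png

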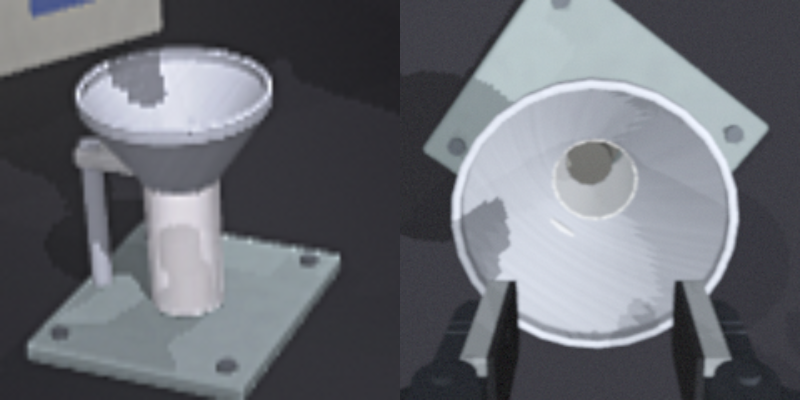

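The scene crop now shows a taller grey stack in the tube, from about y=225 to 305, so both pellets are down. The funnel is empty and the gripper is clear of everything, so I'm handing in.

```bash
python3 -m jog '[[[0,0,0,0,40],[0,0,0,0,40],[0,0,0,0,40]]]'; python3 -c "
from rig import arm; print(arm.sign_off())"
```

```text
time_s: 11.75
ee_pos: [0.525, -0.198, 0.228]
orientation: [-0.526, -3.097, -0.0]
ft_force: [-0.1, -0.5, -0.1]
gripper_width: 0.469
gripper_force: 0.0
the job is handed in; nothing more can be done
None
```

Both pellets are down in the clear tube, stacked one on the other in the last camera view; I never touched the ring, bar, jar or spatula, and I handed the job in at about 12 s (sign-off returned no verdict).

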